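# Slide the canister out from under the wire shelf and pack it

## Task

One steel canister stands under the wire shelf at the back of the packing bench, against the low steel guide. Slide it along the guide, standing on the bench and close against the guide all the way, out from under the shelf up to the end stop. Then pick it up and lower it gently, without dropping it, so that it stands upright on the pad in the empty half of the carton; leave the packed canister and the other things on the bench alone.

Things in the scene. Friction and masses are not known exactly. Their poses are not given: they have to be found in the camera images.
- canister: the canister to move: plain upright steel cylinder, 60 mm diameter, 75 mm tall, 0.25 to 0.5 kg, closed flat top. Origin at the centre of its underside, z along its axis. It starts standing under the wire shelf, its side within about 2 mm of the guide, at station y = 180 to 260 mm; it is pushed towards -y. Polished: friction about 0.2 on the guide and stop, 0.6 on the bench.
- station: fixed guide, end stop and wire shelf, one piece. Origin on the bench at the foot of the guide's face; x points through the guide, away from the robot, y along it, z up. Guide: steel strip, face at x = 0, 50 mm high, 12 mm thick, y = -50 to 510 mm. End stop: low bar across the guide's front, 25 mm high, x = -70 to 0, its face at y = -30 mm.
- stop_spot (a point): on the bench, where the centre of the canister's foot is when it touches guide and stop (station x = -30, y = 0 mm); axes as the station's. The bench from here to y = 130 mm is open above.
- shelf_corner (a point): lower front corner of the wire shelf at its end nearer the stop (station x = -50, y = 130, z = 170 mm). The shelf covers x = -50 to +35, y = 130 to 510 mm, underside 170 and top 180 mm above the bench; on its far y end lies a small carton. Its front is open; its two posts, 280 mm high, stand behind the guide.
- carton: fixed open cardboard carton, 148 mm (its x) by 198 mm (its y), 90 mm high, walls and floor 4 mm, with a 4 mm full-height middle divider making two cells, each 140 mm (x) by 93 mm (y), centred at y = -48.5 and +48.5 mm. Origin at the centre of its underside, z up.
- pad: the fixed grey pad on the floor of the empty cell (the cell differs from start to start), 120 mm (x) by 80 mm (y), 4 mm thick, centred in that cell, axes parallel to the carton's. Origin at the centre of its underside; its top is 8 mm above the bench.
- packed_canister: an identical canister already standing in the other cell of the carton, to be left alone. Origin at the centre of its underside.
- tape_roll: roll of tape lying flat, 84 mm diameter, 40 mm high, to be left alone. Origin at the centre of its underside.
- cutter: yellow box cutter lying flat, about 145 mm long (its x) and 22 mm wide, 15 mm high, to be left alone. Origin on the bench under it, about 60 mm from its handle end.
- scanner: grey hand scanner lying flat, about 130 mm long (its x), 62 mm wide, 36 mm high, to be left alone. Origin on the bench under it.
Mind the look-alikes: they are no part of the job. Several things look just like the pad: the one meant starts farthest to the robot's left.

How it is judged:
On the way:
1. the canister has been slid along the guide to the end stop: standing on the bench, within 15 mm of the stop and 15 mm of the guide (y of canister in the frame of station between -0.01 and 0.015 m and x of canister in the frame of station above -0.045 m and height (world z) of canister below 0.006 m and angle between canister's own z axis and vertical below 0.1 rad), for 0.2 s.
At the end, for the whole second after the job is handed in: the canister stands released and at rest on the pad in the carton's empty cell, upright within 0.1 rad, its axis within 45 mm (carton x) and 20 mm (carton y) of the pad's centre, its foot less than 10 mm above the carton's floor (x of canister in the frame of pad between -0.045 and 0.045 m and y of canister in the frame of pad between -0.02 and 0.02 m and z of canister in the frame of pad below 0.01 m and angle between canister's own z axis and vertical below 0.1 rad and linear speed of canister below 0.02 m/s); the robot touches nothing.
It fails at once if the canister leaves the guide by more than 20 mm on its way to the stop (y of canister in the frame of station above 0.04 m and x of canister in the frame of station below -0.05 m and height (world z) of canister below 0.05 m).
It fails at once if the canister is lifted more than 15 mm off the bench before it is out from under the shelf (y of canister in the frame of station above 0.115 m and height (world z) of canister between 0.015 and 0.17 m).
It fails at once if the canister is tipped by more than 0.5 rad (angle between canister's own z axis and vertical above 0.5 rad).
It fails at once if the canister is dropped or driven into the carton: faster than 0.5 m/s below the rim (a fall of about 13 mm), or pressed on pad or carton with more than 40 N ((horizontal distance between canister and pad below 0.06 m and height (world z) of canister below 0.09 m and linear speed of canister above 0.5 m/s) or contact force between canister and pad above 40 N or contact force between canister and carton above 40 N).
It fails at once if the packed canister or another thing on the bench is moved by more than 20 mm (distance of any of packed_canister, tape_roll, cutter, scanner from where it was at the start of the episode above 0.02 m).
It also fails if it takes over 64 s, if anything falls off the work surface, if the arm or the gripper's body presses on something with over 40 N, if the wrist force passes 120 N, or if a joint passes its speed limit or range.

## Robot

A 6-joint arm with a two-finger parallel gripper is mounted at the origin on the work surface. World frame = base frame: x ahead of the robot, y to its left, z up, the work surface at z = 0. Lengths are in m, angles in rad, forces in N, time in s.
With the tool pointing down it reaches from about 0.35 to 0.775 m from the base axis. Payload 5.5 kg.
Tool frame: the origin (TCP) lies between the finger pads; the fingertips stand 11 mm ahead of it and the grasp point (between the pads) lies 8 mm behind it (tips_ahead is the distance from the TCP to the fingertips, in m); z points along the fingers, y is the line along which they close (so a half turn about z gives the same grasp; the last joint's range is limited). The gripper opens to 85 mm and grips with 20 to 120 N. Pads are 22 mm wide; open, the fingers measure 114 mm over their backs; the gripper's body (76 mm by 85 mm) begins 54 mm behind the grasp point. The pads swing forward as they close: fully open they stand 13 mm farther back than shut.
Start: joints at [1.186, 0.313, 0.046, 1.304, 0, 1.431], TCP at [0.139, 0.558, 0.207] pointing down, gripper open.
Joint ranges: [-2.76, 2.76], [-0.86, 1.69], [-1.03, 1.26], [-2.2, 2.34], [-1.47, 1.5], [-3.14, 3.14]. Speed limits (rad/s): [2.57, 2.57, 3.14, 3.14, 3.14, 3.14].

## Interface

Orientations are given as a unit quaternion [w, x, y, z].
In Python, from workcell import * gives the robot as it stands. The module is installed in compiled form; this text tells all that it offers.
- The arm moves only by the tool jog_arm, never from a script. Its argument "moves" is a list of rows, each an object with "fingers": the closure, from 0 (fully open) to 1 (shut); "slide": the shift along the tool's x, y, z in mm, a list of three; "angular": the turn, a rotation vector about the tool's x, y, z in degrees, a list of three. A call has 1 to 10 rows; each row is the pose to reach, as a shift and turn from the pose commanded when the call began, along the tool's axes at that moment; what a row does not reach only later rows make up. A row lasts 1/12 s, in which the tool goes at most 41.7 mm and 7.16 degrees, less where a joint would pass 70% of its speed; a pose out of reach is approached as far as the arm can. A call with a gripper value outside its range is refused whole. The fingers move at their own pace and stop on an object; "squeeze" is the grip in N (left out, the last holds). Time passes only in rows, so rows that repeat a pose let the fingers close. It gives the time, the measured TCP pose, the force, the opening and the grip force at its end, in the units of the state.
- get_state(): the state, without advancing time (a new reading comes with each control period).
- read_camera(name): name is "side" or "top" or "wrist"; returns a dict with "color" (480x640x3 uint8, red, green, blue), "fovy" (degrees; the focal length in pixels is half the picture's height over the tangent of half this angle, whatever the lens; pixels are square), "cx", "cy" (the principal point, pixels), "world_from_camera" (4x4, takes a point from camera to world coordinates); the wrist camera has in their place "tool_from_camera" (4x4, takes a point from camera to tool coordinates, whose origin is the TCP and whose axes are the flange's). Camera axes: x right, y down, z forward; pixel columns grow to the right and rows downward; lengths in m; the calibration is good to about 2 mm. A picture is of the moment at which its call begins: read the wrist's pose just before it. There is no depth.
- hand_in(): hands the job in; it is judged then, once.
Trained networks look in a picture, given as the dict that the camera call returned (one of the last four; its "shot" number tells which), for a name from the list of things; names that differ only in an ending like _2 or _b are one class to them, and where a whole thing is asked for, a point or a joint stands for the part that bears it (a point fixed in the world has none). Each returns a list of dicts, best first, with "p" (0 to 1); they miss things now and then, are a little off and sometimes report something else, mostly with a low value. They report only what shows in the picture. A call takes as long as a camera call. They do not tell look-alikes from the thing itself.
- look_for(target, picture): "point" ([column, row] in pixels, amid what is visible of it).
- tip_of(target, picture): "point" ([column, row] in pixels: a listed point, or the origin of a listed thing).
The state is a dict: "clock": time; "joint_pos": joint angles; "qvel": joint speeds; "tau": joint torques, N m; "tcp_pos": TCP position; "orientation": TCP orientation; "wrist_force": force on the tool from outside, world axes, zero at the start; "ft_torque": the same for the moment, N m; "finger_gap": finger opening in m; "grip_force": force on a finger pad.
Only numpy, scipy, OpenCV 4.12 (cv2) and the standard library are available. Lean on these libraries where they do the work, as an engineer would, in place of code of your own. Each camera call takes 0.05 s, during which the arm holds its last target. There are 200 camera calls.

## Working session

There is one attempt and no reset: what is moved stays moved. The work goes in short steps, Python scripts to look and compute and a tool call to move; the robot and the scene stay as the last step left them, time stands still between calls to the robot, and variables do not carry over. Pictures are saved under pics/ and viewed, at most 10 in all, crops included, and the job is handed in when it is done.

Besides the shell and the picture viewer there is one more tool, called after ">>>" in YAML: its name, and indented under it one key for each argument. jog_arm: Moves the arm, as the interface text tells. Its arguments: {"type":"object","properties":{"moves":{"type":"array","items":{"type":"object","properties":{"fingers":{"type":"number"},"slide":{"type":"array","items":{"type":"number"}},"angular":{"type":"array","items":{"type":"number"}}}}},"squeeze":{"type":"number"}},"required":["moves"]}

```bash
mkdir -p pics && cat > h.py <<'E'
from workcell import *
import numpy as np, cv2, json
from scipy.spatial.transform import Rotation as R
def q2R(q): return R.from_quat([q[1],q[2],q[3],q[0]]).as_matrix()
def cam(name):
    s=get_state(); p=read_camera(name)
    if name=="wrist":
        T=np.eye(4); T[:3,:3]=q2R(s["orientation"]); T[:3,3]=s["tcp_pos"]
        W=T@np.array(p["tool_from_camera"])
    else: W=np.array(p["world_from_camera"])
    p["W"]=W; return p
def ray(p,uv):
    f=240/np.tan(np.radians(p["fovy"])/2)
    d=np.array([(uv[0]-p["cx"])/f,(uv[1]-p["cy"])/f,1.]); d=p["W"][:3,:3]@d
    return p["W"][:3,3],d/np.linalg.norm(d)
def atz(p,uv,z):
    o,d=ray(p,uv); return o+d*(z-o[2])/d[2]
def tri(obs):
    A=np.zeros((3,3));b=np.zeros(3)
    rs=[ray(p,u) for p,u in obs]
    for o,d in rs:
        M=np.eye(3)-np.outer(d,d);A+=M;b+=M@o
    x=np.linalg.solve(A,b)
    return x,max(np.linalg.norm((np.eye(3)-np.outer(d,d))@(x-o)) for o,d in rs)
def proj(p,X):
    f=240/np.tan(np.radians(p["fovy"])/2)
    c=np.linalg.inv(p["W"])@np.append(X,1); return [p["cx"]+f*c[0]/c[2],p["cy"]+f*c[1]/c[2]]
def save(p,n): cv2.imwrite(f"pics/{n}.png",p["color"][:,:,::-1])
E
python3 - <<'E'
from h import *
np.set_printoptions(precision=4,suppress=True)
s=get_state(); print(s)
P={n:cam(n) for n in("side","top","wrist")}
for n,p in P.items():
    save(p,n+"0"); print(n,p["fovy"],p["cx"],p["cy"]);print(p["W"])
    for t in ["canister","station","stop_spot","shelf_corner","carton","pad","tape_roll","cutter","scanner"]:
        print(t,"L",[(np.round(d["point"],1).tolist(),round(d["p"],2)) for d in look_for(t,p)][:4] if t not in("stop_spot","shelf_corner") else "", "T",[(np.round(d["point"],1).tolist(),round(d["p"],2)) for d in tip_of(t,p)][:4])
E
```

```text
{'clock': 0.0, 'joint_pos': array([ 1.1864,  0.314 ,  0.045 ,  1.3036, -0.    ,  1.4312]), 'qvel': array([ 0.0024,  0.0008, -0.0002, -0.0019, -0.    , -0.0007]), 'tau': array([ -0.0002, -48.062 ,  29.8536,   0.0193,   0.0002,   0.    ]), 'tcp_pos': array([0.1392, 0.5573, 0.2064]), 'orientation': array([-0.0002,  0.1221,  0.9925, -0.0009]), 'wrist_force': array([-0.7361, -0.3045,  0.3152]), 'ft_torque': array([-0.0178, -0.0208,  0.0416]), 'grip_force': 0.0, 'finger_gap': 0.08519957748511134}
side 49.76776672019035 306.49413415310806 239.15554975593176
[[ 0.8777 -0.2763  0.3915  0.0446]
 [-0.4787 -0.5436  0.6895 -0.9184]
 [ 0.0223 -0.7926 -0.6093  0.8446]
 [ 0.      0.      0.      1.    ]]
canister L [([288.7, 206.5], 0.64)] T [([287.1, 217.6], 0.57), ([320.0, 344.5], 0.36), ([306.1, 325.7], 0.32)]
station L [([305.3, 162.5], 0.62)] T [([339.5, 260.4], 0.84), ([226.4, 254.2], 0.38)]
stop_spot L  T [([330.9, 266.9], 0.57)]
shelf_corner L  T [([297.9, 185.2], 0.69)]
carton L [([325.1, 334.4], 0.98)] T [([320.2, 346.6], 0.92)]
pad L [([334.0, 349.5], 0.8), ([352.2, 447.2], 0.74)] T [([33
[... 798 characters left out ...]
7), ([395.7, 272.2], 0.73)] T [([394.6, 271.9], 0.87), ([466.7, 299.7], 0.73)]
tape_roll L [([221.7, 298.3], 0.88)] T [([230.4, 292.1], 0.56)]
cutter L [([147.8, 299.5], 0.9), ([395.4, 273.0], 0.56)] T [([146.2, 301.4], 0.74), ([273.3, 284.1], 0.21)]
scanner L [([270.7, 274.4], 0.62), ([202.9, 209.2], 0.38)] T [([271.0, 283.3], 0.94)]
wrist 68.73893981241699 319.7754516610686 233.97690744776477
[[ 0.2419  0.9372  0.2513  0.0758]
 [ 0.9703 -0.2333 -0.0637  0.5741]
 [-0.0011  0.2592 -0.9658  0.3731]
 [ 0.      0.      0.      1.    ]]
canister L [] T []
station L [] T []
stop_spot L  T []
shelf_corner L  T []
carton L [] T []
pad L [] T []
tape_roll L [] T []
cutter L [] T []
scanner L [] T []
```

View pics/top0.png

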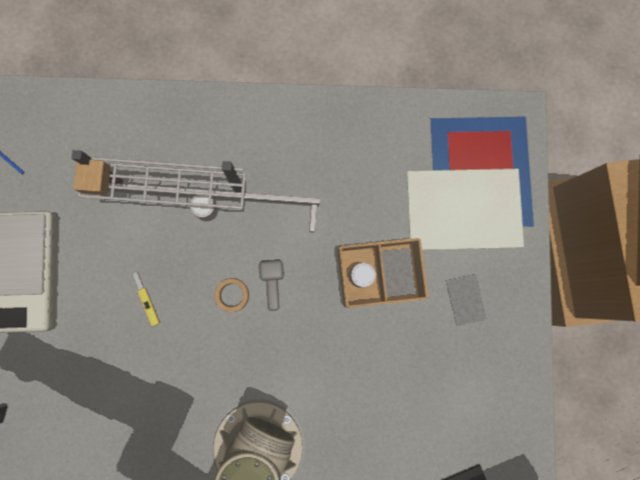

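View pics/side0.png

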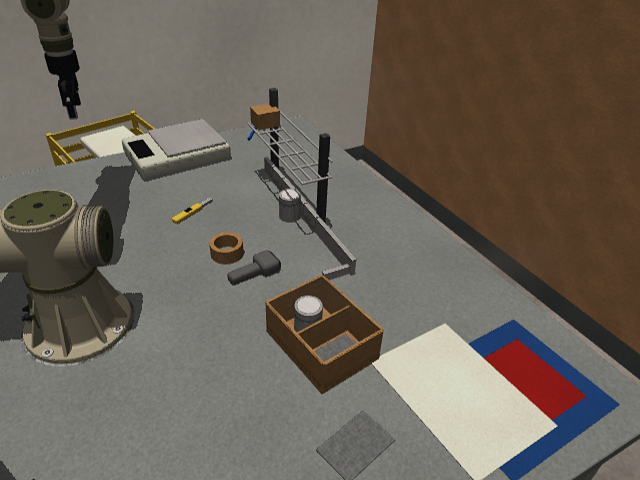

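```bash
cat > m.py <<'E'
from h import *
np.set_printoptions(precision=4,suppress=True)
a,b=cam("side"),cam("top")
for t,u,v,z in [("station",(339.5,260.4),(301,206.8),0),("stop",(330.9,266.9),(297.9,214.7),0),("corner",(297.9,185.2),(245.9,211.4),.17),("can",(287.1,217.6),(204.8,207.9),0),("carton",(320.2,346.6),(375.6,276.8),0),("padcell",(332.2,357.3),(394.6,271.9),.004),("pad2",(353.8,446.7),(466.7,299.7),0),("tape",(225.6,251.9),(230.4,292.1),0),("cutter",(189,214.6),(146.2,301.4),0),("scanner",(250.6,274.2),(271,283.3),0)]:
    x,e=tri([(a,u),(b,v)]);print(t,x,round(e,4),"side",atz(a,u,z)[:2],"top",atz(b,v,z)[:2])
E
python3 m.py
```

```text
station [ 0.6095 -0.0923  0.0138] 0.0009 side [ 0.6198 -0.0788] top [ 0.6111 -0.0919]
stop [ 0.591  -0.0844 -0.0063] 0.0003 side [ 0.5872 -0.0907] top [ 0.5898 -0.0843]
corner [0.5624 0.0363 0.1767] 0.0037 side [0.5639 0.0468] top [0.5669 0.0355]
can [ 0.599   0.1649 -0.0129] 0.0047 side [0.5862 0.15  ] top [0.6012 0.1608]
carton [ 0.4357 -0.294  -0.0098] 0.0039 side [ 0.4349 -0.3025] top [ 0.4317 -0.2909]
padcell [ 0.4442 -0.3396  0.0004] 0.0017 side [ 0.4409 -0.3415] top [ 0.4455 -0.3397]
pad2 [ 0.3765 -0.5281 -0.0013] 0.002 side [ 0.3741 -0.5279] top [ 0.3782 -0.5286]
tape [ 0.3794  0.0862 -0.0025] 0.0035 side [0.3752 0.0846] top [0.3826 0.0848]
cutter [ 0.3514  0.3039 -0.0116] 0.0021 side [0.3453 0.2881] top [0.3534 0.3   ]
scanner [ 0.4045 -0.0175 -0.0078] 0.004 side [ 0.3975 -0.0244] top [ 0.408  -0.0193]
```

Only one canister stands under the shelf, at top pixel (203,207) and side pixel (289,206). The look-alike canister at top (363,275) is the packed one. There are two pad look-alikes:
- Inside the carton, at top (397,272), y = -0.34. This is farthest left, so it is the one meant.
- A loose one on the bench, at top (466,300), y = -0.53.

Next I move the wrist camera to a tilted view of the guide.

```bash
cat >> h.py <<'E'
def Rt(psi,tilt,flip=True,roll=0):
    "psi heading deg, tilt from vertical deg, roll about tool z"
    p,t=np.radians([psi,tilt]); z=np.array([np.sin(t)*np.cos(p),np.sin(t)*np.sin(p),-np.cos(t)])
    y=np.array([-np.sin(p),np.cos(p),0]); M=np.column_stack([np.cross(y,z),y,z])
    return M@R.from_euler('z',(180 if flip else 0)+roll,degrees=True).as_matrix()
def go(pos,Rg):
    s=get_state(); A=q2R(s["orientation"])
    print("slide",np.round(A.T@(np.array(pos)-s["tcp_pos"])*1000,1).tolist(),"ang",np.round(np.degrees(R.from_matrix(A.T@Rg).as_rotvec()),1).tolist())
E
python3 - <<'E'
from h import *
go([.42,.12,.20],Rt(5,55))
p=cam("top");c=p["color"][170:340,230:480];cv2.imwrite("pics/c1.png",cv2.resize(c[:,:,::-1],(750,510),interpolation=cv2.INTER_CUBIC))
E
```

```text
slide [-378.4, -356.8, 7.3] ang [-75.1, 12.6, 144.3]
```

View pics/c1.png

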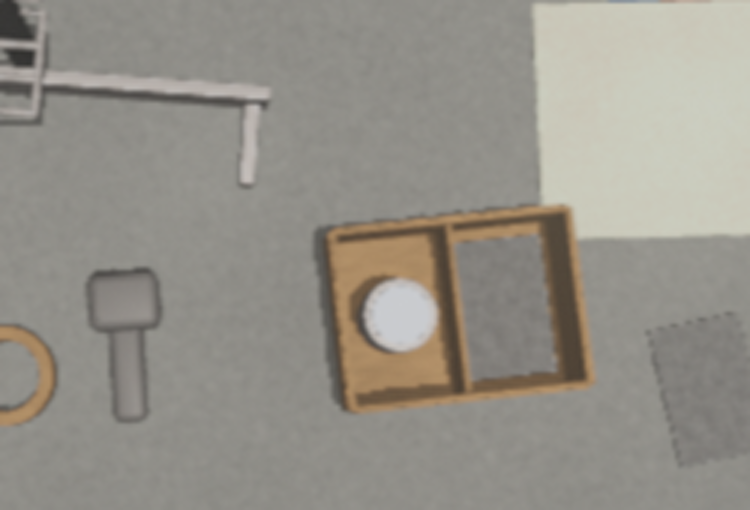

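```bash
python3 - <<'E'
from h import *
np.set_printoptions(precision=4,suppress=True)
go([.42,.10,.24],Rt(5,30,False))
p=cam("top")
c=[atz(p,(230+u/3,170+v/3),.09) for u,v in [(328,232),(570,207),(592,384),(350,410)]]
print(np.array(c)[:,:2],np.mean(c,0))
g=[atz(p,(230+u/3,170+v/3),.05) for u,v in [(50,73),(269,90),(270,101),(48,85)]];print(np.array(g)[:,:2])
e=[atz(p,(230+u/3,170+v/3),.025) for u,v in [(247,104),(241,185),(253,185)]];print(np.array(e)[:,:2])
E
```

```text
slide [-383.2, -376.2, -32.7] ang [-5.0, -29.7, -18.6]
[[ 0.4971 -0.1884]
 [ 0.5229 -0.3868]
 [ 0.3789 -0.4048]
 [ 0.3531 -0.2088]] [ 0.438  -0.2972  0.09  ]
[[ 0.6306  0.0473]
 [ 0.6211 -0.139 ]
 [ 0.6117 -0.14  ]
 [ 0.6203  0.0486]]
[[ 0.6131 -0.1211]
 [ 0.5424 -0.1176]
 [ 0.5426 -0.1279]]
```

>>> jog_arm:
  moves:
    - {"slide": [-60, -60, -30], "angular": [0, -3, -3], "fingers": 1}
    - {"slide": [-383, -376, -33], "angular": [-5, -30, -19], "fingers": 1}
    - {"slide": [-383, -376, -33], "angular": [-5, -30, -19], "fingers": 1}
    - {"slide": [-383, -376, -33], "angular": [-5, -30, -19], "fingers": 1}
    - {"slide": [-383, -376, -33], "angular": [-5, -30, -19], "fingers": 1}
    - {"slide": [-383, -376, -33], "angular": [-5, -30, -19], "fingers": 1}
    - {"slide": [-383, -376, -33], "angular": [-5, -30, -19], "fingers": 1}
    - {"slide": [-383, -376, -33], "angular": [-5, -30, -19], "fingers": 1}
    - {"slide": [-383, -376, -33], "angular": [-5, -30, -19], "fingers": 1}
    - {"slide": [-383, -376, -33], "angular": [-5, -30, -19], "fingers": 1}

```text
clock: 3.58
tcp_pos: [0.3547, 0.2052, 0.2362]
orientation: [0.262, -0.047, 0.964, 0.012]
wrist_force: [1.3, 0.1, -0.1]
finger_gap: 0.0001
grip_force: 0.0
```

>>> jog_arm:
  moves:
    - {"fingers": 1}
    - {"fingers": 1}

```text
schema error: expected keys fingers, slide, angular
```

```bash
python3 - <<'E'
from h import *
np.set_printoptions(precision=4,suppress=True)
s=get_state();print(s["clock"],s["tcp_pos"],s["joint_pos"],s["finger_gap"])
go([.42,.10,.24],Rt(5,30,False))
p=cam("wrist");save(p,"w1");print(p["W"])
for t in ["canister","station","stop_spot","shelf_corner","tape_roll"]:
    print(t,[(np.round(d["point"],1).tolist(),round(d["p"],2),atz(p,d["point"],.17 if t=="shelf_corner" else 0)[:2].round(4)) for d in tip_of(t,p)][:3])
E
```

```text
3.5833 [0.3547 0.2052 0.2362] [ 0.4805 -0.4336 -0.7252  0.7814 -0.1922  0.3347] 0.00012976637159213387
slide [-49.2, -111.0, 24.7] ang [0.2, 0.4, 0.5]
[[-0.0966  0.6981  0.7095  0.2145]
 [ 0.9953  0.0686  0.0681  0.1924]
 [-0.0012  0.7127 -0.7014  0.3468]
 [ 0.      0.      0.      1.    ]]
canister [([270.8, 242.8], 0.93, array([0.5903, 0.1574]))]
station [([101.5, 245.4], 0.77, array([ 0.6201, -0.0885]))]
stop_spot [([94.9, 231.7], 0.58, array([ 0.5916, -0.0879]))]
shelf_corner [([140.5, 344.1], 0.56, array([0.5768, 0.0373]))]
tape_roll []
```

View pics/w1.png

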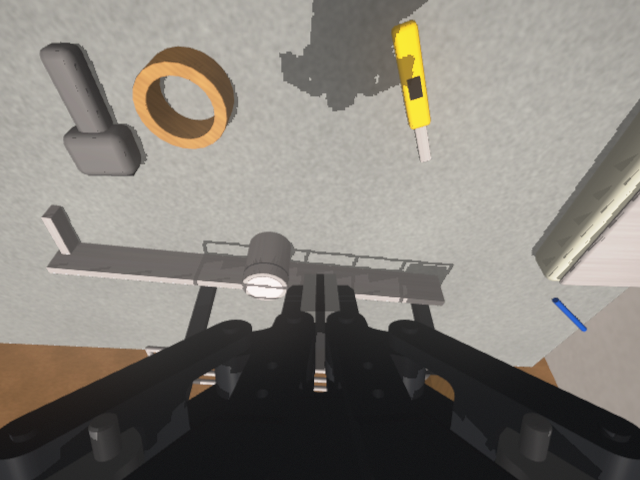

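The view (upside down) shows the canister at (270,265) under the wire shelf against the guide, and the stop at left (60,230). The tape is at (185,95), the scanner at (90,110) and the cutter at (412,90). Three views agree on the canister at about (0.593, 0.158). I now go to a pre-pose behind it (+y side), tilted 45°.

```bash
python3 - <<'E'
from h import *
go([.512,.205,.107],Rt(10,45,False))
E
```

```text
slide [-70.8, -16.7, 190.0] ang [-2.9, -14.8, -3.6]
```

>>> jog_arm:
  moves:
    - {"slide": [-71, -17, 190], "angular": [-3, -15, -4], "fingers": 1}
    - {"slide": [-71, -17, 190], "angular": [-3, -15, -4], "fingers": 1}
    - {"slide": [-71, -17, 190], "angular": [-3, -15, -4], "fingers": 1}
    - {"slide": [-71, -17, 190], "angular": [-3, -15, -4], "fingers": 1}
    - {"slide": [-71, -17, 190], "angular": [-3, -15, -4], "fingers": 1}
    - {"slide": [-71, -17, 190], "angular": [-3, -15, -4], "fingers": 1}
    - {"slide": [-71, -17, 190], "angular": [-3, -15, -4], "fingers": 1}
    - {"slide": [-71, -17, 190], "angular": [-3, -15, -4], "fingers": 1}
    - {"slide": [-71, -17, 190], "angular": [-3, -15, -4], "fingers": 1}

```text
clock: 4.63
tcp_pos: [0.5218, 0.2134, 0.1172]
orientation: [0.372, -0.086, 0.924, 0.031]
wrist_force: [-1.0, -0.0, 0.0]
finger_gap: -0.0001
grip_force: 0.0
```

```bash
python3 - <<'E'
from h import *
np.set_printoptions(precision=4,suppress=True)
s=get_state();print(s["clock"],s["tcp_pos"],s["joint_pos"])
go([.596,.220,.024],Rt(10,45,False))
p=cam("wrist");save(p,"w2")
for t in ["canister","shelf_corner"]:
    print(t,[(np.round(d["point"],1).tolist(),round(d["p"],2),atz(p,d["point"],.17 if t=="shelf_corner" else 0)[:2].round(4)) for d in tip_of(t,p)][:3])
E
```

```text
4.6333 [0.5218 0.2134 0.1172] [ 0.2927 -0.0892 -1.0266 -0.1293 -0.0808  0.0746]
slide [11.2, -6.4, 118.6] ang [0.1, -1.1, 0.6]
canister [([236.0, 174.1], 0.66, array([0.5942, 0.1563]))]
shelf_corner []
```

View pics/w2.png

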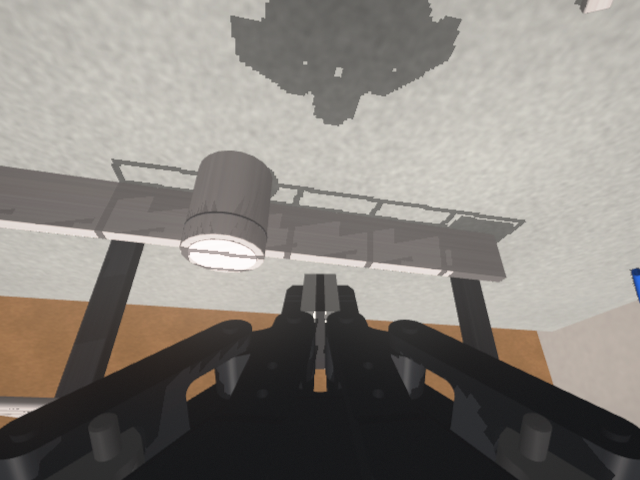

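```bash
cat > k.py <<'E'
from h import *
from scipy.optimize import least_squares
np.set_printoptions(precision=4,suppress=True)
S=[([.314,.045,1.3036],np.hypot(.1392,.5573),.2064),([-.4336,-.7252,.7814],np.hypot(.3547,.2052),.2362),([-.0892,-1.0266,-.1293],np.hypot(.5218,.2134),.1172)]
def fk(k,q):
    L1,L2,h,D=k; a=q[0];b=q[0]-q[1];c=b+q[2]
    return L1*np.sin(a)+L2*np.cos(b)+D*np.cos(c),h+L1*np.cos(a)-L2*np.sin(b)-D*np.sin(c)
f=least_squares(lambda k:np.ravel([np.array(fk(k,q))-[r,z] for q,r,z in S]),[.4,.4,.3,.2])
k=f.x;print(k,f.fun)
for r,z in[(.575,.107),(.635,.024),(.6,.024),(.59,.024)]:
  for tilt in(20,25,30,35,45,55):
    p=np.radians(90-tilt)
    g=least_squares(lambda q:[*(np.array(fk(k,[q[0],q[1],p-q[0]+q[1]]))-[r,z])],[.3,-.5]).x
    print(r,z,tilt,g,p-g[0]+g[1])
E
python3 k.py
```

```text
[0.5491 0.4272 0.295  0.5043] [ 0.0061 -0.007   0.0095 -0.0088 -0.0114  0.0158]
0.575 0.107 20 [ 0.1153 -0.5377] 0.5686973834878598
0.575 0.107 25 [ 0.0694 -0.6414] 0.42365465113460465
0.575 0.107 30 [ 0.0341 -0.7446] 0.26850745613615234
0.575 0.107 35 [ 0.0131 -0.8476] 0.09920624885082685
0.575 0.107 45 [ 0.0422 -1.0541] -0.31095028618242493
0.575 0.107 55 [ 0.2762 -1.2662] -0.9315891203346918
0.635 0.024 20 [ 0.3268 -0.5098] 0.38510531081061294
0.635 0.024 25 [ 0.2986 -0.617 ] 0.21884451343815536
0.635 0.024 30 [ 0.2854 -0.7219] 0.0399395658892473
0.635 0.024 35 [ 0.2919 -0.824 ] -0.1560163786637997
0.635 0.024 45 [ 0.3926 -1.0177] -0.6249344335717505
0.635 0.024 55 [ 0.6787 -1.1838] -1.2516304940279228
0.6 0.024 20 [ 0.2775 -0.5877] 0.35653147326472023
0.6 0.024 25 [ 0.2505 -0.6931] 0.19083604042530256
0.6 0.024 30 [ 0.2395 -0.797 ] 0.010628262852929393
0.6 0.024 35 [ 0.2504 -0.8993] -0.18971214836010764
0.6 0.024 45 [ 0.3759 -1.0969] -0.6874672864300428
0.6 0.024 55 [ 0.7479 -1.2749] -1.4118748991219354
0.59 0.024 20 [ 0.2633 -0.6095] 0.3489634037271422
0.59 0.024 25 [ 0.2366 -0.7145] 0.1834329001692555
0.59 0.024 30 [ 0.2262 -0.8182] 0.0028135730909907286
0.59 0.024 35 [ 0.2384 -0.9205] -0.19893804215597677
0.59 0.024 45 [ 0.3723 -1.1197] -0.7066399549934185
0.59 0.024 55 [ 0.7781 -1.3027] -1.4700131265638396
```

```bash
python3 - <<'E'
from h import *
go([.520,.210,.135],Rt(8,35,False))
E
```

```text
slide [-7.3, -2.2, -12.7] ang [1.2, 9.3, 2.1]
```

>>> jog_arm:
  moves:
    - {"slide": [-7, -2, -13], "angular": [1.2, 9.3, 2], "fingers": 1}
    - {"slide": [-7, -2, -13], "angular": [1.2, 9.3, 2], "fingers": 1}
    - {"slide": [-7, -2, -13], "angular": [1.2, 9.3, 2], "fingers": 1}
    - {"slide": [-7, -2, -13], "angular": [1.2, 9.3, 2], "fingers": 1}

```text
clock: 5.12
tcp_pos: [0.523, 0.2098, 0.1378]
orientation: [0.303, -0.066, 0.95, 0.021]
wrist_force: [0.8, 0.6, 0.4]
finger_gap: -0.0002
grip_force: 0.0
```

```bash
python3 - <<'E'
from h import *
np.set_printoptions(precision=4,suppress=True)
s=get_state();print(s["clock"],s["tcp_pos"],s["joint_pos"])
go([.594,.219,.032],Rt(8,35,False))
E
```

```text
5.1167 [0.523  0.2098 0.1378] [ 0.2887 -0.0906 -0.8227  0.2268 -0.0858  0.1225]
slide [2.8, -0.8, 127.7] ang [0.0, 0.4, -0.0]
```

Orientation is right. Now insert along the tool axis in two steps.

>>> jog_arm:
  moves:
    - {"slide": [1, 0, 25], "angular": [0, 0, 0], "fingers": 1}
    - {"slide": [2, 0, 50], "angular": [0, 0, 0], "fingers": 1}
    - {"slide": [2, 0, 75], "angular": [0, 0, 0], "fingers": 1}
    - {"slide": [3, -1, 90], "angular": [0, 0, 0], "fingers": 1}
    - {"slide": [3, -1, 105], "angular": [0, 0, 0], "fingers": 1}
    - {"slide": [3, -1, 118], "angular": [0, 0, 0], "fingers": 1}
    - {"slide": [3, -1, 127], "angular": [0, 0, 0], "fingers": 1}
    - {"slide": [3, -1, 127], "angular": [0, 0, 0], "fingers": 1}
    - {"slide": [3, -1, 127], "angular": [0, 0, 0], "fingers": 1}

```text
clock: 5.87
tcp_pos: [0.5887, 0.2168, 0.0265]
orientation: [0.298, -0.066, 0.952, 0.02]
wrist_force: [-0.2, 0.0, 0.6]
finger_gap: 0.0001
grip_force: 0.0
```

```bash
python3 - <<'E'
from h import *
np.set_printoptions(precision=4,suppress=True)
s=get_state();print(s["clock"],s["tcp_pos"],s["joint_pos"],s["wrist_force"])
y=np.array([.0455,.999,0]); c=s["tcp_pos"]
go(c-.26*y,Rt(8,35,False))
p=cam("wrist");save(p,"w3")
print([(np.round(d["point"],1).tolist(),round(d["p"],2),atz(p,d["point"],0)[:2].round(4)) for d in tip_of("canister",p)][:3])
E
```

```text
5.8667 [0.5887 0.2168 0.0265] [ 0.2619  0.221  -0.8414 -0.0951 -0.071   0.1013] [-0.2324  0.0227  0.637 ]
slide [39.1, -255.6, -27.0] ang [-0.1, -0.2, -0.0]
[([208.7, 228.5], 0.75, array([0.5931, 0.1568]))]
```

View pics/w3.png

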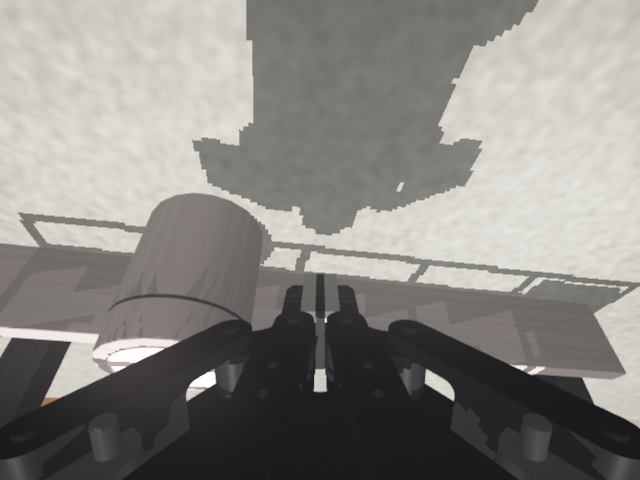

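The finger is right of the canister (180,280), clear of it and of the shelf. Now push along the guide.

>>> jog_arm:
  moves:
    - {"slide": [1.5, -10, -1], "angular": [0, 0, 0], "fingers": 1}
    - {"slide": [2, -15, -1.5], "angular": [0, 0, 0], "fingers": 1}
    - {"slide": [3, -20, -2], "angular": [0, 0, 0], "fingers": 1}
    - {"slide": [4, -26, -3], "angular": [0, 0, 0], "fingers": 1}
    - {"slide": [5, -33, -3.5], "angular": [0, 0, 0], "fingers": 1}
    - {"slide": [6, -41, -4], "angular": [0, 0, 0], "fingers": 1}
    - {"slide": [7.5, -49, -5], "angular": [0, 0, 0], "fingers": 1}
    - {"slide": [9, -57, -6], "angular": [0, 0, 0], "fingers": 1}
    - {"slide": [9.5, -63, -6.5], "angular": [0, 0, 0], "fingers": 1}
    - {"slide": [9.5, -63, -6.5], "angular": [0, 0, 0], "fingers": 1}

```text
clock: 6.8
tcp_pos: [0.5817, 0.1528, 0.0235]
orientation: [0.294, -0.066, 0.953, 0.022]
wrist_force: [-11.3, 4.8, 3.2]
finger_gap: 0.0
grip_force: 5.5
```

```bash
cat > st.py <<'E'
from h import *
import sys
np.set_printoptions(precision=4,suppress=True)
s=get_state();print(s["clock"],s["tcp_pos"],s["joint_pos"],s["wrist_force"],s["finger_gap"])
O=np.array([.614,-.09]);Y=np.array([.0455,.999]);X=np.array([.999,-.0455])
for n in("wrist","top","side"):
    p=cam(n)
    if len(sys.argv)>1 and n==sys.argv[1]: save(p,sys.argv[2])
    for d in tip_of("canister",p)[:3]:
        x=atz(p,d["point"],0)[:2]
        print(n,np.round(d["point"],1),round(d["p"],2),x,"st",(x-O)@X,(x-O)@Y)
E
python3 st.py
```

```text
6.8 [0.5817 0.1528 0.0235] [ 0.1149  0.1802 -0.9037 -0.1116  0.0156 -0.0193] [-11.3061   4.8114   3.2349] 3.9740843049088766e-05
wrist [264.5 249.5] 0.9 [0.5963 0.1236] st -0.027374122049694707 0.2125978373018325
top [219.8 210.9] 0.75 [0.5943 0.1212] st -0.029300320249748147 0.21005733142923036
side [293.  224.6] 0.68 [0.5856 0.1125] st -0.037579179829518174 0.20104229811258492
side [251.8 275.1] 0.58 [ 0.3987 -0.0287] st -0.21785152411469708 0.051405464953394354
```

```bash
python3 - <<'E'
from h import *
p=cam("wrist");save(p,"w4")
E
```

```text
(no output)
```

View pics/w4.png

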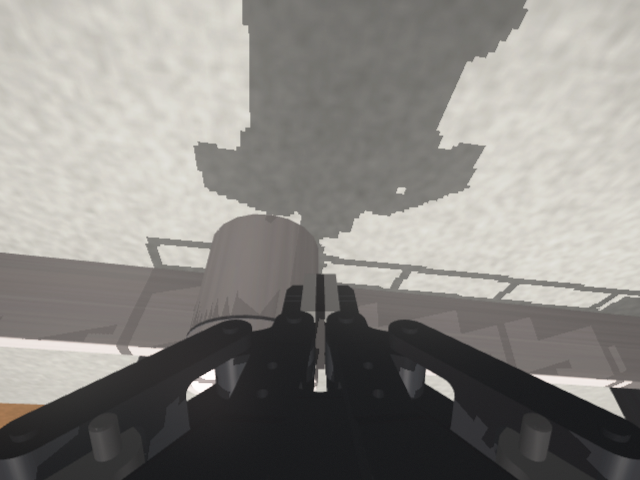

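The left fingertip (295,300) is riding on the canister's front-right flank, so it isn't deep enough. I back off in +y, then go deeper and slightly higher.

```bash
python3 - <<'E'
from h import *
c=get_state()["tcp_pos"]
for t in ([c[0]-.006,c[1]+.006,.034],[.585,.182,.037],[.600,.182,.037]): go(t,Rt(8,35,False))
E
```

```text
slide [-1.8, 6.8, -11.7] ang [0.1, -0.7, -0.0]
slide [-13.6, 28.1, -7.2] ang [0.1, -0.7, -0.0]
slide [-25.9, 26.0, 1.2] ang [0.1, -0.7, -0.0]
```

>>> jog_arm:
  moves:
    - {"slide": [-2, 7, -12], "angular": [0, 0, 0], "fingers": 1}
    - {"slide": [-7, 17, -10], "angular": [0, -0.7, 0], "fingers": 1}
    - {"slide": [-14, 28, -7], "angular": [0, -0.7, 0], "fingers": 1}
    - {"slide": [-14, 28, -7], "angular": [0, -0.7, 0], "fingers": 1}
    - {"slide": [-26, 26, 1], "angular": [0, -0.7, 0], "fingers": 1}
    - {"slide": [-26, 26, 1], "angular": [0, -0.7, 0], "fingers": 1}
    - {"slide": [-26, 26, 1], "angular": [0, -0.7, 0], "fingers": 1}

```text
clock: 7.73
tcp_pos: [0.6058, 0.1814, 0.0409]
orientation: [0.305, -0.065, 0.95, 0.021]
wrist_force: [-0.2, 0.6, 0.1]
finger_gap: -0.0001
grip_force: 0.0
```

```bash
python3 st.py wrist w5; python3 -c "
from h import *
go([.600,.182,.037],Rt(8,35,False))"
```

```text
7.7333 [0.6058 0.1814 0.0409] [ 0.176   0.1946 -0.8367 -0.0805 -0.0232  0.031 ] [-0.2432  0.6168  0.1093] -9.829425255732587e-05
wrist [217.1 187.2] 0.76 [0.5925 0.1248] st -0.031200321478969967 0.21356510588501543
top [221.8 211.2] 0.62 [0.5936 0.1159] st -0.02971451041382524 0.20475637860572016
side [292.9 218.9] 0.65 [0.598  0.1369] st -0.026354114923346213 0.22599173438011116
slide [5.5, 1.2, 0.3] ang [-0.1, 0.4, -0.1]
```

View pics/w5.png

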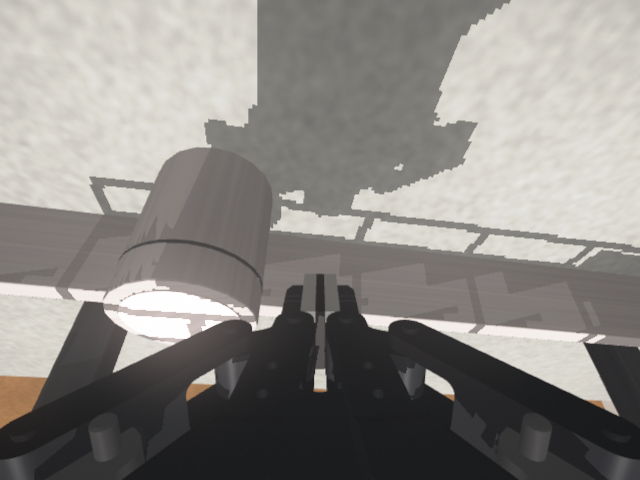

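>>> jog_arm:
  moves:
    - {"slide": [5.5, -2, 0], "angular": [0, 0, 0], "fingers": 1}
    - {"slide": [6, -7, -0.5], "angular": [0, 0, 0], "fingers": 1}
    - {"slide": [7, -13, -1], "angular": [0, 0, 0], "fingers": 1}
    - {"slide": [8, -19, -2], "angular": [0, 0, 0], "fingers": 1}
    - {"slide": [9.5, -26, -3], "angular": [0, 0, 0], "fingers": 1}
    - {"slide": [10.5, -34, -3.5], "angular": [0, 0, 0], "fingers": 1}
    - {"slide": [12, -42, -4.5], "angular": [0, 0, 0], "fingers": 1}
    - {"slide": [13, -50, -5], "angular": [0, 0, 0], "fingers": 1}
    - {"slide": [13, -50, -5], "angular": [0, 0, 0], "fingers": 1}

```text
clock: 8.78
tcp_pos: [0.5986, 0.1282, 0.0373]
orientation: [0.304, -0.065, 0.95, 0.02]
wrist_force: [-0.0, -0.3, 0.5]
finger_gap: -0.0002
grip_force: 0.0
```

```bash
python3 st.py wrist w6
```

```text
8.7833 [0.5986 0.1282 0.0373] [ 0.056   0.1657 -0.8891 -0.1018  0.0447 -0.0654] [-0.0364 -0.271   0.5323] -0.00020769967716329244
wrist [240.8 205.7] 0.79 [0.594  0.0843] st -0.027897666567201843 0.1731955080827506
top [231.9 211. ] 0.8 [0.5949 0.0894] st -0.027257591042334536 0.17837823800596375
side [299.  231.2] 0.6 [0.5861 0.0779] st -0.03551726435051699 0.16645517523769304
```

>>> jog_arm:
  moves:
    - {"slide": [1, -8, -1], "angular": [0, 0, 0], "fingers": 1}
    - {"slide": [2.5, -16, -1.5], "angular": [0, 0, 0], "fingers": 1}
    - {"slide": [4, -25, -2.5], "angular": [0, 0, 0], "fingers": 1}
    - {"slide": [5, -34, -3.5], "angular": [0, 0, 0], "fingers": 1}
    - {"slide": [6.5, -43, -4.5], "angular": [0, 0, 0], "fingers": 1}
    - {"slide": [8, -52, -5.5], "angular": [0, 0, 0], "fingers": 1}
    - {"slide": [9.5, -61, -6.5], "angular": [0, 0, 0], "fingers": 1}
    - {"slide": [11, -70, -7.5], "angular": [0, 0, 0], "fingers": 1}
    - {"slide": [12, -79, -8.5], "angular": [0, 0, 0], "fingers": 1}
    - {"slide": [13.5, -88, -9.5], "angular": [0, 0, 0], "fingers": 1}

```text
clock: 9.92
tcp_pos: [0.5941, 0.0398, 0.0372]
orientation: [0.304, -0.066, 0.95, 0.021]
wrist_force: [-0.6, 1.8, 0.8]
finger_gap: 0.0001
grip_force: 1.0
```

```bash
python3 st.py wrist w7
```

```text
9.9167 [0.5941 0.0398 0.0372] [-0.1626  0.1382 -0.919  -0.0843  0.172  -0.2473] [-0.6367  1.8275  0.8202] 5.932870728460496e-05
wrist [242.5 203.8] 0.81 [ 0.588  -0.0031] st -0.029976483498707643 0.08562210729587877
top [268.8 216.8] 0.89 [ 0.5821 -0.008 ] st -0.03560406245916488 0.08049876502339443
side [313.5 249.6] 0.75 [ 0.5822 -0.0103] st -0.035415922685371706 0.07819394034980298
```

>>> jog_arm:
  moves:
    - {"slide": [1.5, -9, -1], "angular": [0, 0, 0], "fingers": 1}
    - {"slide": [2.5, -18, -2], "angular": [0, 0, 0], "fingers": 1}
    - {"slide": [4, -27, -3], "angular": [0, 0, 0], "fingers": 1}
    - {"slide": [5.5, -36, -4], "angular": [0, 0, 0], "fingers": 1}
    - {"slide": [7, -45, -5], "angular": [0, 0, 0], "fingers": 1}
    - {"slide": [8, -53, -5.5], "angular": [0, 0, 0], "fingers": 1}
    - {"slide": [9.5, -60, -6.5], "angular": [0, 0, 0], "fingers": 1}
    - {"slide": [10.5, -67, -7], "angular": [0, 0, 0], "fingers": 1}
    - {"slide": [11, -72, -7.5], "angular": [0, 0, 0], "fingers": 1}
    - {"slide": [11.5, -74, -8], "angular": [0, 0, 0], "fingers": 1}

```text
clock: 11.05
tcp_pos: [0.5908, -0.0355, 0.0372]
orientation: [0.304, -0.065, 0.95, 0.02]
wrist_force: [-0.6, 2.2, 0.8]
finger_gap: -0.0
grip_force: 0.8
```

```bash
python3 st.py wrist w8
```

```text
11.05 [ 0.5908 -0.0355  0.0372] [-0.3466  0.1407 -0.9056 -0.0389  0.2724 -0.4043] [-0.5534  2.1562  0.768 ] -1.6066238936883358e-06
wrist [242.4 206.4] 0.64 [ 0.5866 -0.0786] st -0.027880096675793817 0.010148977260439746
top [293.3 215.9] 0.74 [ 0.5862 -0.0723] st -0.028543695620589036 0.016447211976547842
side [325.4 265.1] 0.67 [ 0.5784 -0.0784] st -0.03605961212340901 0.00999620151678257
```

View pics/w8.png

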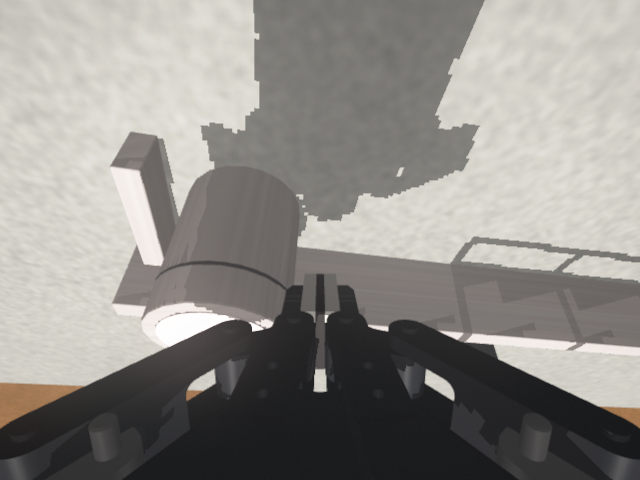

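The canister at (230,250) is now about 10 mm from the stop bar (145,200). Push slowly until contact shows in the force.

>>> jog_arm:
  moves:
    - {"slide": [0.5, -3, -0.3], "angular": [0, 0, 0], "fingers": 1}
    - {"slide": [0.8, -5, -0.5], "angular": [0, 0, 0], "fingers": 1}
    - {"slide": [1, -7, -0.7], "angular": [0, 0, 0], "fingers": 1}
    - {"slide": [1, -8, -0.8], "angular": [0, 0, 0], "fingers": 1}
    - {"slide": [1, -8, -0.8], "angular": [0, 0, 0], "fingers": 1}

```text
clock: 11.77
tcp_pos: [0.5903, -0.0426, 0.0371]
orientation: [0.304, -0.066, 0.95, 0.021]
wrist_force: [-1.0, 1.6, 0.1]
finger_gap: -0.0004
grip_force: 1.0
```

>>> jog_arm:
  moves:
    - {"slide": [0.2, -1.5, -0.2], "angular": [0, 0, 0], "fingers": 1}
    - {"slide": [0.4, -2.5, -0.3], "angular": [0, 0, 0], "fingers": 1}
    - {"slide": [0.4, -2.5, -0.3], "angular": [0, 0, 0], "fingers": 1}

```text
clock: 12.02
tcp_pos: [0.5902, -0.0446, 0.0373]
orientation: [0.304, -0.066, 0.95, 0.021]
wrist_force: [-3.3, 4.1, 1.5]
finger_gap: 0.0001
grip_force: 2.2
```

```bash
python3 st.py wrist w9
```

```text
12.0167 [ 0.5902 -0.0446  0.0373] [-0.3697  0.1426 -0.901  -0.0299  0.2868 -0.4258] [-3.3291  4.1394  1.4964] 9.74806627093007e-05
wrist [243.9 207.4] 0.78 [ 0.5868 -0.0868] st -0.027347481737686384 0.001985846692813976
top [297.5 216.5] 0.88 [ 0.5849 -0.0834] st -0.02933481321377765 0.005310664413678773
top [362. 275.] 0.2 [ 0.4355 -0.2553] st -0.17084532902917227 -0.17329301904205308
side [326.2 266.7] 0.92 [ 0.5771 -0.0846] st -0.03710318056492145 0.0036803088516822366
```

>>> jog_arm:
  moves:
    - {"slide": [0.3, -2, -0.2], "angular": [0, 0, 0], "fingers": 1}
    - {"slide": [0.3, -2, -0.2], "angular": [0, 0, 0], "fingers": 1}
    - {"slide": [0.3, -2, -0.2], "angular": [0, 0, 0], "fingers": 1}

```text
clock: 12.57
tcp_pos: [0.5897, -0.0459, 0.037]
orientation: [0.304, -0.066, 0.95, 0.022]
wrist_force: [-4.1, 5.7, 3.5]
finger_gap: -0.0
grip_force: 3.7
```

```bash
python3 - <<'E'
from h import *
s=get_state();c=s["tcp_pos"];A=q2R(s["orientation"])
t=c+[-.003,.02,.01]; go(t,A); go(t-.15*A[:,2],A)
go([.545,-.08,.22],Rt(-2.6,0,False))
E
```

```text
slide [-5.6, 20.2, -8.2] ang [0.0, 0.0, 0.0]
slide [-5.6, 20.2, -158.2] ang [0.0, 0.0, 0.0]
slide [-66.3, -27.4, -177.5] ang [3.3, 35.4, 10.2]
```

>>> jog_arm:
  moves:
    - {"slide": [-5, 20, -8], "angular": [0, 0, 0], "fingers": 1}
    - {"slide": [-5, 20, -8], "angular": [0, 0, 0], "fingers": 1}
    - {"slide": [-5, 20, -45], "angular": [0, 0, 0], "fingers": 1}
    - {"slide": [-5, 20, -85], "angular": [0, 0, 0], "fingers": 1}
    - {"slide": [-66, -27, -177], "angular": [3.3, 35.4, 10.2], "fingers": 0}
    - {"slide": [-66, -27, -177], "angular": [3.3, 35.4, 10.2], "fingers": 0}
    - {"slide": [-66, -27, -177], "angular": [3.3, 35.4, 10.2], "fingers": 0}
    - {"slide": [-66, -27, -177], "angular": [3.3, 35.4, 10.2], "fingers": 0}
    - {"slide": [-66, -27, -177], "angular": [3.3, 35.4, 10.2], "fingers": 0}
    - {"slide": [-66, -27, -177], "angular": [3.3, 35.4, 10.2], "fingers": 0}

```text
clock: 13.4
tcp_pos: [0.5479, -0.0835, 0.2256]
orientation: [0.026, 0.018, 0.999, -0.002]
wrist_force: [1.4, -0.9, 1.1]
finger_gap: 0.0724
grip_force: 0.0
```

```bash
python3 st.py wrist w10; python3 - <<'E'
from h import *
np.set_printoptions(precision=4,suppress=True)
go([.545,-.08,.22],Rt(-2.6,0,False))
p=cam("wrist")
g=cv2.cvtColor(p["color"],cv2.COLOR_RGB2GRAY);
for d in look_for("canister",p)[:2]:print(d)
print("proj expected top",proj(p,[.584,-.0886,.075]),proj(p,[.584,-.0886,0]))
for t in("stop_spot","station"):print(t,[(d["p"],atz(p,d["point"],0)) for d in tip_of(t,p)][:1])
E
```

```text
13.4 [ 0.5479 -0.0835  0.2256] [-0.3023  0.2217 -0.0331  1.2651  0.0107 -0.2657] [ 1.4435 -0.8942  1.0942] 0.07241407999775193
wrist [320.3 222.1] 0.86 [ 0.5859 -0.0841] st -0.028301045802545555 0.004607345011555555
wrist [504.9 266.4] 0.39 [0.6489 0.1351] st 0.02464460669417651 0.2264616575850985
side [329.7 266.2] 0.6 [ 0.5859 -0.087 ] st -0.02818954321366755 0.0017346108954010692
slide [-0.3, 0.7, -0.7] ang [0.2, 2.7, 0.7]
{'point': [314.9, 239.3], 'p': 0.59}
proj expected top [np.float64(311.4754163874039), np.float64(248.61099531796248)] [np.float64(312.7584355337456), np.float64(225.86217188917257)]
stop_spot [(0.55, array([ 0.5839, -0.0858,  0.    ]))]
station []
```

View pics/w10.png

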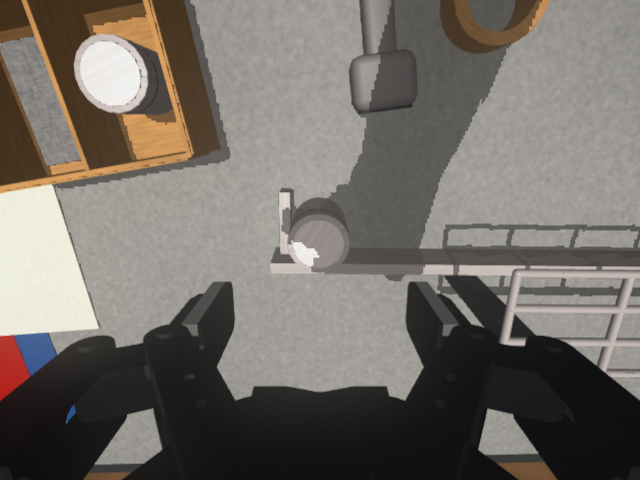

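The canister stands at the stop, top disc about (319,241). Both open fingers are clear of it, and the carton is at upper left with the packed canister at (112,72). Next I refine its centre from two wrist poses.

```bash
cat > c.py <<'E'
from h import *
np.set_printoptions(precision=4,suppress=True)
s=get_state();p=cam("wrist");g=cv2.medianBlur(cv2.cvtColor(p["color"],cv2.COLOR_RGB2GRAY),5)
e=proj(p,[.584,-.0875,.075]); print(s["clock"],s["tcp_pos"],"expect",np.round(e,1))
x0,y0=int(e[0])-60,int(e[1])-60
h=cv2.HoughCircles(g[y0:y0+120,x0:x0+120],cv2.HOUGH_GRADIENT,1,20,param1=80,param2=12,minRadius=24,maxRadius=42)
if h is not None:
    for c in h[0][:4]: print("circle",c+[x0,y0,0],atz(p,(c[0]+x0,c[1]+y0),.075))
for d in tip_of("canister",p)[:1]: print("foot",d["point"],atz(p,d["point"],0))
for t in("stop_spot","station","shelf_corner"):print(t,[(round(d["p"],2),atz(p,d["point"],.17*(t=="shelf_corner"))) for d in tip_of(t,p)][:1])
E
python3 c.py
```

```text
13.9 [ 0.5443 -0.0804  0.2208] expect [312.4 248.1]
circle [313.5 250.5  31.3] [ 0.5864 -0.0866  0.075 ]
circle [313.5 230.5  29. ] [ 0.5668 -0.0858  0.075 ]
foot [314.3, 226.1] [ 0.5848 -0.0867  0.    ]
stop_spot []
station []
shelf_corner [(0.66, array([0.5721, 0.0434, 0.17  ]))]
```

>>> jog_arm:
  moves:
    - {"slide": [20, 20, 0], "angular": [0, 2.7, 0.7], "fingers": 0}
    - {"slide": [40, 40, 0], "angular": [0, 2.7, 0.7], "fingers": 0}
    - {"slide": [40, 40, 0], "angular": [0, 2.7, 0.7], "fingers": 0}
    - {"slide": [40, 40, 0], "angular": [0, 2.7, 0.7], "fingers": 0}

```text
clock: 14.48
tcp_pos: [0.5061, -0.0383, 0.2182]
orientation: [-0.0, 0.022, 1.0, 0.002]
wrist_force: [-0.3, -0.5, 0.1]
finger_gap: 0.0853
grip_force: 0.0
```

```bash
python3 c.py
```

```text
14.4833 [ 0.5061 -0.0383  0.2182] expect [270.8 296.5]
circle [272.5 296.5  24.6] [ 0.584  -0.0859  0.075 ]
circle [280.5 272.5  25.7] [ 0.5599 -0.0764  0.075 ]
foot [282.5, 268.0] [ 0.5832 -0.0836  0.    ]
stop_spot []
station [(0.3, array([ 0.5853, -0.0859, -0.    ]))]
shelf_corner []
```

```bash
python3 -c "
from h import *
go([.585,-.0865,.14],Rt(-2.6,0,False));go([.585,-.0865,.039],Rt(-2.6,0,False))"
```

```text
slide [-79.7, -43.4, 77.9] ang [0.2, 0.0, -0.0]
slide [-79.7, -43.7, 178.9] ang [0.2, 0.0, -0.0]
```

>>> jog_arm:
  moves:
    - {"slide": [-30, -16, 0], "angular": [0, 0, 0], "fingers": 0}
    - {"slide": [-60, -33, 25], "angular": [0, 0, 0], "fingers": 0}
    - {"slide": [-80, -43.5, 55], "angular": [0, 0, 0], "fingers": 0}
    - {"slide": [-80, -43.5, 78], "angular": [0, 0, 0], "fingers": 0}
    - {"slide": [-80, -43.5, 78], "angular": [0, 0, 0], "fingers": 0}
    - {"slide": [-80, -43.5, 78], "angular": [0, 0, 0], "fingers": 0}

```text
clock: 15.23
tcp_pos: [0.5833, -0.086, 0.1382]
orientation: [-0.002, 0.023, 1.0, 0.002]
wrist_force: [0.4, 0.3, -0.1]
finger_gap: 0.0854
grip_force: 0.0
```

```bash
python3 c.py; python3 -c "
from h import *
go([.585,-.0865,.039],Rt(-2.6,0,False))"
```

```text
15.2333 [ 0.5833 -0.086   0.1382] expect [316.2 240.8]
circle [319.5 242.5  34.1] [ 0.5853 -0.0853  0.075 ]
circle [318.5 218.5  32.4] [ 0.5685 -0.0852  0.075 ]
foot [316.8, 218.2] [ 0.5845 -0.0874  0.    ]
stop_spot [(0.51, array([0.6381, 0.2007, 0.    ]))]
station []
shelf_corner [(0.67, array([0.5715, 0.0422, 0.17  ]))]
slide [0.8, -0.8, 103.1] ang [0.1, 0.2, 0.0]
```

>>> jog_arm:
  moves:
    - {"slide": [0, -0.5, 25], "angular": [0, 0, 0], "fingers": 0}
    - {"slide": [0, -0.5, 50], "angular": [0, 0, 0], "fingers": 0}
    - {"slide": [0, -0.5, 72], "angular": [0, 0, 0], "fingers": 0}
    - {"slide": [0, -0.5, 88], "angular": [0, 0, 0], "fingers": 0}
    - {"slide": [0, -0.5, 98], "angular": [0, 0, 0], "fingers": 0}
    - {"slide": [0, -0.5, 98], "angular": [0, 0, 0], "fingers": 0}
    - {"slide": [0, -0.5, 98], "angular": [0, 0, 0], "fingers": 0}

```text
clock: 16.07
tcp_pos: [0.5849, -0.086, 0.0426]
orientation: [0.0, 0.022, 1.0, 0.002]
wrist_force: [0.6, -0.8, 0.0]
finger_gap: 0.0851
grip_force: 0.0
```

>>> jog_arm:
  moves:
    - {"slide": [0, 0, 0], "angular": [0, 0, 0], "fingers": 0.15}
    - {"slide": [0, 0, 0], "angular": [0, 0, 0], "fingers": 0.3}
    - {"slide": [0, 0, 0], "angular": [0, 0, 0], "fingers": 0.6}
    - {"slide": [0, 0, 0], "angular": [0, 0, 0], "fingers": 0.6}
    - {"slide": [0, 0, 0], "angular": [0, 0, 0], "fingers": 0.6}
    - {"slide": [0, 0, 0], "angular": [0, 0, 0], "fingers": 0.6}
  squeeze: 50

```text
clock: 16.57
tcp_pos: [0.5858, -0.0867, 0.0438]
orientation: [0.001, 0.023, 1.0, 0.001]
wrist_force: [-1.0, -1.0, 4.5]
finger_gap: 0.0568
grip_force: 51.9
```

>>> jog_arm:
  moves:
    - {"slide": [0, 0, -3], "angular": [0, 0, 0], "fingers": 0.6}
    - {"slide": [0, 0, -8], "angular": [0, 0, 0], "fingers": 0.6}
    - {"slide": [0, 0, -14], "angular": [0, 0, 0], "fingers": 0.6}
    - {"slide": [0, 0, -20], "angular": [0, 0, 0], "fingers": 0.6}
    - {"slide": [0, 0, -20], "angular": [0, 0, 0], "fingers": 0.6}

```text
clock: 16.98
tcp_pos: [0.5855, -0.0864, 0.0633]
orientation: [0.001, 0.023, 1.0, 0.001]
wrist_force: [0.4, -1.8, -3.3]
finger_gap: 0.0563
grip_force: 53.7
```

```bash
python3 - <<'E'
from h import *
np.set_printoptions(precision=4,suppress=True)
s=get_state();print(s["clock"],s["tcp_pos"],s["wrist_force"],s["ft_torque"],s["finger_gap"],s["grip_force"])
a,b,w=cam("side"),cam("top"),cam("wrist")
U=[]
for p in(w,a,b):
    d=[d for d in tip_of("canister",p)]
    d=[x for x in d if np.linalg.norm(atz(p,x["point"],.02)[:2]-s["tcp_pos"][:2])<.05]
    if d: print(d[0]["point"],round(d[0]["p"],2),atz(p,d[0]["point"],.02)); U.append((p,d[0]["point"]))
if len(U)>1: print(tri(U))
# carton / pad refinement
for t,z in(("carton",0),("pad",.004),("packed_canister",.004)):
    for n,p in(("side",a),("top",b),("wrist",w)): print(t,n,[(round(d["p"],2),atz(p,d["point"],z)[:2]) for d in tip_of(t,p)][:3])
go([s["tcp_pos"][0],s["tcp_pos"][1],.23],Rt(-2.6,0,False))
E
```

```text
16.9833 [ 0.5855 -0.0864  0.0633] [ 0.3949 -1.7804 -3.3077] [-0.0353 -0.0684 -0.0642] 0.05632564163288345 53.670687675476074
[322.0, 243.9] 0.61 [ 0.582  -0.0839  0.02  ]
[328.1, 263.1] 0.64 [ 0.5756 -0.0947  0.02  ]
(array([ 0.5842, -0.0835,  0.0087]), np.float64(0.0012411919996143557))
carton side [(0.8, array([ 0.437, -0.298]))]
carton top [(0.96, array([ 0.4356, -0.2929]))]
carton wrist []
pad side [(0.92, array([ 0.4364, -0.3485])), (0.72, array([ 0.368 , -0.5297])), (0.2, array([0.3465, 0.2894]))]
pad top [(0.85, array([ 0.3812, -0.5345])), (0.76, array([ 0.4452, -0.3415]))]
pad wrist []
packed_canister side [(0.57, array([ 0.4315, -0.2399]))]
packed_canister top [(0.82, array([ 0.4315, -0.2518]))]
packed_canister wrist []
slide [-0.9, 0.4, -168.3] ang [0.2, -0.0, 0.0]
```

>>> jog_arm:
  moves:
    - {"slide": [0, 0, -20], "angular": [0, 0, 0], "fingers": 0.6}
    - {"slide": [0, 0, -50], "angular": [0, 0, 0], "fingers": 0.6}
    - {"slide": [0, 0, -80], "angular": [0, 0, 0], "fingers": 0.6}
    - {"slide": [0, 0, -110], "angular": [0, 0, 0], "fingers": 0.6}
    - {"slide": [0, 0, -140], "angular": [0, 0, 0], "fingers": 0.6}
    - {"slide": [0, 0, -165], "angular": [0, 0, 0], "fingers": 0.6}
    - {"slide": [0, 0, -185], "angular": [0, 0, 0], "fingers": 0.6}
    - {"slide": [0, 0, -190], "angular": [0, 0, 0], "fingers": 0.6}

```text
clock: 18.4
tcp_pos: [0.5862, -0.0872, 0.256]
orientation: [0.003, 0.023, 1.0, 0.001]
wrist_force: [0.8, 0.4, -3.1]
finger_gap: 0.0561
grip_force: 54.5
```

```bash
python3 -c "
from h import *
s=get_state();print(s['tcp_pos'],s['finger_gap'],s['wrist_force'],s['grip_force'])
go([.444,-.344,.25],Rt(-82.5,0,False))"
```

```text
[ 0.58624502 -0.0872323   0.25601429] 0.05605329986216606 [ 0.8255721   0.36958964 -3.13843562] 54.48212742805481
slide [130.5, -262.9, 4.8] ang [0.3, 0.2, 79.9]
```

>>> jog_arm:
  moves:
    - {"slide": [8, -16, 0], "angular": [0, 0, 5], "fingers": 0.6}
    - {"slide": [20, -40, 0], "angular": [0, 0, 11], "fingers": 0.6}
    - {"slide": [34, -68, 0], "angular": [0, 0, 18], "fingers": 0.6}
    - {"slide": [48, -97, 0], "angular": [0, 0, 25], "fingers": 0.6}
    - {"slide": [62, -126, 0], "angular": [0, 0, 32], "fingers": 0.6}
    - {"slide": [77, -155, 0], "angular": [0, 0, 39], "fingers": 0.6}
    - {"slide": [91, -184, 0], "angular": [0, 0, 46], "fingers": 0.6}
    - {"slide": [105, -212, 0], "angular": [0, 0, 53], "fingers": 0.6}
    - {"slide": [118, -238, 0], "angular": [0, 0, 60], "fingers": 0.6}
    - {"slide": [130, -263, 5], "angular": [0, 0, 67], "fingers": 0.6}

```text
clock: 19.23
tcp_pos: [0.4418, -0.345, 0.2455]
orientation: [-0.001, 0.573, 0.819, 0.001]
wrist_force: [0.8, 0.0, -2.7]
finger_gap: 0.0563
grip_force: 54.4
```

>>> jog_arm:
  moves:
    - {"slide": [0, 0, 0], "angular": [0, 0, 6], "fingers": 0.6}
    - {"slide": [0, 0, 0], "angular": [0, 0, 11], "fingers": 0.6}
    - {"slide": [0, 0, 0], "angular": [0, 0, 13], "fingers": 0.6}
    - {"slide": [0, 0, 0], "angular": [0, 0, 13], "fingers": 0.6}
    - {"slide": [0, 0, 0], "angular": [0, 0, 13], "fingers": 0.6}

```text
clock: 19.65
tcp_pos: [0.4425, -0.3434, 0.2449]
orientation: [-0.002, 0.66, 0.752, 0.001]
wrist_force: [-0.1, -0.1, -3.5]
finger_gap: 0.0563
grip_force: 54.5
```

```bash
cat > d.py <<'E'
from h import *
np.set_printoptions(precision=4,suppress=True)
s=get_state();print(s["clock"],s["tcp_pos"],s["finger_gap"],s["wrist_force"])
C=np.array([.438,-.297]);Xc=np.array([.992,.129]);Yc=np.array([-.129,.992])
P={n:cam(n) for n in("wrist","side","top")}
for t,z in(("carton",0),("pad",.004),("packed_canister",.004)):
    for n,p in P.items(): print(t,n,[(round(d["p"],2),np.round(d["point"],1),atz(p,d["point"],z)[:2]) for d in tip_of(t,p)][:3])
p=P["wrist"]; save(p,"w20")
for n,a,b,z in(("corner",-74,-99,.09),("corner",74,-99,.09),("corner",-74,99,.09),("corner",74,99,.09),("divider",-72,0,.09),("divider",72,0,.09)):
    print(n,a,b,np.round(proj(p,[*(C+a*Xc/1000+b*Yc/1000),z]),1))
go([.444,-.345,s["tcp_pos"][2]],Rt(-82.5,0,False))
E
python3 d.py
```

```text
19.65 [ 0.4425 -0.3434  0.2449] 0.05633022362995065 [-0.1477 -0.1191 -3.4773]
carton wrist [(0.74, array([324.7, 159.9]), array([ 0.4424, -0.298 ]))]
carton side [(0.77, array([321.1, 344.9]), array([ 0.439 , -0.2993])), (0.35, array([336.4, 286.3]), array([ 0.5624, -0.1582]))]
carton top [(0.74, array([379.7, 277. ]), array([ 0.4314, -0.3016])), (0.44, array([296.7, 213.5]), array([ 0.5929, -0.081 ]))]
pad wrist [(0.84, array([319.7, 202.2]), array([ 0.443 , -0.3468])), (0.67, array([321.5, 113.2]), array([ 0.432 , -0.2483])), (0.66, array([252.4, 328.8]), array([ 0.3782, -0.5222]))]
pad side [(0.9, array([354.7, 448.7]), array([ 0.3719, -0.5337])), (0.58, array([334.5, 362.5]), array([ 0.4382, -0.3552]))]
pad top [(0.94, array([398.3, 273.4]), array([ 0.4418, -0.3493])), (0.72, array([146.6, 300.2]), array([0.3565, 0.2981])), (0.55, array([232.1, 294.9]), array([0.3755, 0.0796]))]
packed_canister wrist [(0.82, array([320. , 110.3]), array([ 0.43  , -0.2456]))]
packed_canister side [(0.64, array([307.3, 328.4]), array([ 0.4336, -0.2479]))]
packed_canister top [(0.71, array([360.9, 273.2]), array([ 0.4398, -0.252 ])), (0.33, array([147.9, 301. ]), array([0.3546, 0.2946]))]
corner -74 -99 [245.  266.7]
corner 74 -99 [397.2 267. ]
corner -74 99 [232.4  41.3]
corner 74 99 [411.   41.6]
divider -72 0 [241.4 163. ]
divider 72 0 [401.3 163.3]
slide [-1.5, 0.9, 1.0] ang [0.0, -0.2, -0.1]
```

```bash
python3 - <<'E'
import cv2,numpy as np
g=cv2.imread("pics/w20.png").astype(int)
bw=(g[:,:,2]-g[:,:,0])  # R-B: cardboard high
for c in(256,262,385,390): print(c,[(r,int(bw[r,c-1:c+2].mean()),int(g[r,c-1:c+2].mean())) for r in range(150,180,2)],"|",[(r,int(bw[r,c-1:c+2].mean()),int(g[r,c-1:c+2].mean())) for r in range(252,276,2)])
for r in(185,230):print(r,[(c,int(bw[r-1:r+2,c].mean())) for c in list(range(230,262,2))+list(range(386,412,2))])
E
```

```text
256 [(150, 37, 68), (152, 37, 68), (154, 36, 68), (156, 36, 67), (158, 36, 69), (160, 91, 126), (162, 118, 158), (164, 91, 127), (166, 35, 67), (168, 34, 67), (170, 34, 68), (172, 35, 68), (174, 35, 68), (176, 35, 68), (178, 35, 68)] | [(252, 32, 68), (254, 33, 68), (256, 33, 68), (258, 34, 70), (260, 34, 70), (262, 46, 81), (264, 119, 164), (266, 110, 155), (268, 65, 146), (270, 9, 128), (272, 9, 115), (274, 9, 106)]
262 [(150, 62, 94), (152, 62, 95), (154, 63, 95), (156, 60, 92), (158, 38, 70), (160, 90, 125), (162, 117, 157), (164, 98, 135), (166, 61, 94), (168, 59, 91), (170, 59, 90), (172, 57, 90), (174, 56, 89), (176, 56, 89), (178, 56, 89)] | [(252, 31, 67), (254, 24, 68), (256, 15, 70), (258, 8, 73), (260, 7, 81), (262, 9, 99), (264, 10, 110), (266, 10, 111), (268, 10, 113), (270, 10, 113), (272, 10, 111), (274, 10, 112)]
385 [(150, 39, 62), (152, 38, 62), (154, 37, 61), (156, 37, 61), (158, 36, 60), (160, 52, 77), (162, 60, 86), (164, 49, 74), (166, 36, 60), (168, 36, 60), (170, 35, 60), (172, 35, 60), (174, 34, 60), (176, 34, 59), (178, 35, 59)] | [(252, 34, 71), (254, 32, 
[... 526 characters left out ...]
47, 210), (270, 17, 234), (272, 16, 235), (274, 18, 234)]
185 [(230, 9), (232, 9), (234, 10), (236, 10), (238, 10), (240, 81), (242, 116), (244, 117), (246, 81), (248, 35), (250, 34), (252, 34), (254, 35), (256, 34), (258, 35), (260, 33), (386, 35), (388, 34), (390, 35), (392, 35), (394, 34), (396, 34), (398, 35), (400, 60), (402, 63), (404, 60), (406, 16), (408, 7), (410, 6)]
230 [(230, 9), (232, 9), (234, 9), (236, 9), (238, 9), (240, 9), (242, 32), (244, 118), (246, 118), (248, 107), (250, 32), (252, 31), (254, 32), (256, 31), (258, 33), (260, 32), (386, 40), (388, 38), (390, 39), (392, 37), (394, 34), (396, 37), (398, 63), (400, 62), (402, 59), (404, 10), (406, 10), (408, 11), (410, 11)]
```

>>> jog_arm:
  moves:
    - {"slide": [-2.5, 2, 0], "angular": [0, 0, 0], "fingers": 0.6}
    - {"slide": [-2.5, 2, 15], "angular": [0, 0, 0], "fingers": 0.6}
    - {"slide": [-2.5, 2, 35], "angular": [0, 0, 0], "fingers": 0.6}
    - {"slide": [-2.5, 2, 55], "angular": [0, 0, 0], "fingers": 0.6}
    - {"slide": [-2.5, 2, 75], "angular": [0, 0, 0], "fingers": 0.6}
    - {"slide": [-2.5, 2, 90], "angular": [0, 0, 0], "fingers": 0.6}
    - {"slide": [-2.5, 2, 100], "angular": [0, 0, 0], "fingers": 0.6}
    - {"slide": [-2.5, 2, 100], "angular": [0, 0, 0], "fingers": 0.6}

```text
clock: 20.92
tcp_pos: [0.4441, -0.3445, 0.1435]
orientation: [-0.003, 0.66, 0.751, 0.001]
wrist_force: [-0.7, 0.8, -3.3]
finger_gap: 0.0565
grip_force: 54.5
```

```bash
python3 - <<'E'
from h import *
np.set_printoptions(precision=4,suppress=True)
s=get_state();print(s["clock"],s["tcp_pos"],s["finger_gap"],s["wrist_force"])
go([.445,-.346,.056],Rt(-82.5,0,False))
for n in("wrist","side","top"):
    p=cam(n);z=s["tcp_pos"][2]-.044
    print(n,[(round(d["p"],2),np.round(d["point"],1),atz(p,d["point"],z)[:2]) for d in tip_of("canister",p)][:3])
E
```

```text
20.9167 [ 0.4441 -0.3445  0.1435] 0.056468335200488703 [-0.6847  0.7715 -3.2582]
slide [-2.2, 0.9, 87.5] ang [-0.1, -0.4, -0.1]
wrist [(0.6, array([320.4, 245.7]), array([ 0.4443, -0.3422]))]
side [(0.8, array([336.6, 325.4]), array([ 0.4438, -0.3436]))]
top [(0.52, array([402.8, 271. ]), array([ 0.4424, -0.3429]))]
```

Held canister is at about (0.4438, -0.343), aligned with the cell centre. Continue lowering.

>>> jog_arm:
  moves:
    - {"slide": [-1.5, 1, 10], "angular": [0, 0, 0], "fingers": 0.6}
    - {"slide": [-1.5, 1, 24], "angular": [0, 0, 0], "fingers": 0.6}
    - {"slide": [-1.5, 1, 38], "angular": [0, 0, 0], "fingers": 0.6}
    - {"slide": [-1.5, 1, 52], "angular": [0, 0, 0], "fingers": 0.6}
    - {"slide": [-1.5, 1, 64], "angular": [0, 0, 0], "fingers": 0.6}
    - {"slide": [-1.5, 1, 73], "angular": [0, 0, 0], "fingers": 0.6}
    - {"slide": [-1.5, 1, 79], "angular": [0, 0, 0], "fingers": 0.6}
    - {"slide": [-1.5, 1, 82], "angular": [0, 0, 0], "fingers": 0.6}
    - {"slide": [-1.5, 1, 82], "angular": [0, 0, 0], "fingers": 0.6}
    - {"slide": [-1.5, 1, 82], "angular": [0, 0, 0], "fingers": 0.6}

```text
clock: 22.05
tcp_pos: [0.4466, -0.3469, 0.0643]
orientation: [-0.001, 0.66, 0.751, 0.001]
wrist_force: [0.7, 0.2, -2.8]
finger_gap: 0.0563
grip_force: 54.5
```

>>> jog_arm:
  moves:
    - {"slide": [0, 0, 1.5], "angular": [0, 0, 0], "fingers": 0.6}
    - {"slide": [0, 0, 3], "angular": [0, 0, 0], "fingers": 0.6}
    - {"slide": [0, 0, 4.5], "angular": [0, 0, 0], "fingers": 0.6}
    - {"slide": [0, 0, 6], "angular": [0, 0, 0], "fingers": 0.6}
    - {"slide": [0, 0, 7], "angular": [0, 0, 0], "fingers": 0.6}
    - {"slide": [0, 0, 8], "angular": [0, 0, 0], "fingers": 0.6}
    - {"slide": [0, 0, 8], "angular": [0, 0, 0], "fingers": 0.6}

```text
clock: 22.63
tcp_pos: [0.4461, -0.3464, 0.0557]
orientation: [-0.001, 0.66, 0.751, 0.001]
wrist_force: [-0.6, -0.4, -4.1]
finger_gap: 0.0566
grip_force: 54.5
```

>>> jog_arm:
  moves:
    - {"slide": [0, 0, 1], "angular": [0, 0, 0], "fingers": 0.6}
    - {"slide": [0, 0, 2], "angular": [0, 0, 0], "fingers": 0.6}
    - {"slide": [0, 0, 2], "angular": [0, 0, 0], "fingers": 0.6}
    - {"slide": [0, 0, 2], "angular": [0, 0, 0], "fingers": 0.6}

```text
clock: 22.97
tcp_pos: [0.4462, -0.3465, 0.0539]
orientation: [-0.001, 0.66, 0.751, 0.001]
wrist_force: [-0.2, -0.1, -3.2]
finger_gap: 0.0563
grip_force: 54.5
```

>>> jog_arm:
  moves:
    - {"slide": [0, 0, 1], "angular": [0, 0, 0], "fingers": 0.6}
    - {"slide": [0, 0, 1.5], "angular": [0, 0, 0], "fingers": 0.6}
    - {"slide": [0, 0, 1.5], "angular": [0, 0, 0], "fingers": 0.6}

```text
clock: 23.22
tcp_pos: [0.4462, -0.3465, 0.0523]
orientation: [-0.001, 0.66, 0.751, 0.001]
wrist_force: [-0.3, -0.1, -3.9]
finger_gap: 0.0563
grip_force: 54.5
```

>>> jog_arm:
  moves:
    - {"slide": [0, 0, 1], "angular": [0, 0, 0], "fingers": 0.6}
    - {"slide": [0, 0, 1], "angular": [0, 0, 0], "fingers": 0.6}

```text
clock: 23.38
tcp_pos: [0.4463, -0.3465, 0.052]
orientation: [-0.001, 0.66, 0.751, 0.001]
wrist_force: [-1.5, 1.8, 2.3]
finger_gap: 0.0561
grip_force: 55.3
```

Contact made (force went from −3.5 to +2.3 N). Release gradually.

>>> jog_arm:
  moves:
    - {"slide": [0, 0, 0], "angular": [0, 0, 0], "fingers": 0.3}
    - {"slide": [0, 0, 0], "angular": [0, 0, 0], "fingers": 0.22}
    - {"slide": [0, 0, 0], "angular": [0, 0, 0], "fingers": 0.12}
    - {"slide": [0, 0, 0], "angular": [0, 0, 0], "fingers": 0.1}
    - {"slide": [0, 0, 0], "angular": [0, 0, 0], "fingers": 0.1}
  squeeze: 20

```text
clock: 23.8
tcp_pos: [0.4465, -0.3468, 0.0516]
orientation: [-0.001, 0.66, 0.751, 0.001]
wrist_force: [0.0, -0.2, 0.8]
finger_gap: 0.0769
grip_force: 0.0
```

>>> jog_arm:
  moves:
    - {"slide": [0, 0, -5], "angular": [0, 0, 0], "fingers": 0.1}
    - {"slide": [0, 0, -15], "angular": [0, 0, 0], "fingers": 0.1}
    - {"slide": [0, 0, -35], "angular": [0, 0, 0], "fingers": 0.1}
    - {"slide": [0, 0, -65], "angular": [0, 0, 0], "fingers": 0.1}
    - {"slide": [0, 0, -100], "angular": [0, 0, 0], "fingers": 0.1}
    - {"slide": [0, 0, -140], "angular": [0, 0, 0], "fingers": 0.1}
    - {"slide": [0, 0, -180], "angular": [0, 0, 0], "fingers": 0.1}
    - {"slide": [0, 0, -200], "angular": [0, 0, 0], "fingers": 0.1}
    - {"slide": [0, 0, -200], "angular": [0, 0, 0], "fingers": 0.1}
    - {"slide": [0, 0, -200], "angular": [0, 0, 0], "fingers": 0.1}

```text
clock: 24.63
tcp_pos: [0.4471, -0.348, 0.2539]
orientation: [0.001, 0.66, 0.751, 0.001]
wrist_force: [0.4, -0.2, -1.1]
finger_gap: 0.0768
grip_force: 0.0
```

```bash
python3 - <<'E'
from h import *
np.set_printoptions(precision=4,suppress=True)
s=get_state();print(s["clock"],s["tcp_pos"],s["finger_gap"],s["wrist_force"])
for n in("wrist","side","top"):
    p=cam(n)
    print(n,[(round(d["p"],2),np.round(d["point"],1),atz(p,d["point"],.008)[:2]) for d in tip_of("canister",p)][:3])
    for t in("carton","tape_roll","cutter","scanner"): print(t,n,[(round(d["p"],2),atz(p,d["point"],0)[:2]) for d in tip_of(t,p)][:1])
    if n=="wrist":
        e=proj(p,[.445,-.345,.083]);g=cv2.medianBlur(cv2.cvtColor(p["color"],cv2.COLOR_RGB2GRAY),5);x0,y0=int(e[0])-60,int(e[1])-60
        h=cv2.HoughCircles(g[y0:y0+120,x0:x0+120],cv2.HOUGH_GRADIENT,1,20,param1=80,param2=12,minRadius=20,maxRadius=45)
        print(e,[ (c+[x0,y0,0],atz(p,(c[0]+x0,c[1]+y0),.083)) for c in h[0][:3]] if h is not None else None)
E
```

```text
24.6333 [ 0.4471 -0.348   0.2539] 0.07682732489567656 [ 0.4237 -0.2464 -1.1343]
wrist [(0.67, array([314.7, 193.9]), array([ 0.4416, -0.3443]))]
carton wrist [(0.98, array([ 0.4377, -0.298 ]))]
tape_roll wrist [(0.74, array([ 0.4296, -0.2467]))]
cutter wrist []
scanner wrist []
[np.float64(317.26414166268916), np.float64(206.50045653068406)] [(array([318.5, 206.5,  30. ]), array([ 0.4462, -0.3448,  0.083 ])), (array([297.5, 193.5,  38.9]), array([ 0.4244, -0.3348,  0.083 ]))]
side [(0.97, array([334.2, 355.9]), array([ 0.4445, -0.343 ]))]
carton side [(0.59, array([ 0.4399, -0.3041]))]
tape_roll side [(0.89, array([0.3725, 0.075 ]))]
cutter side [(0.56, array([0.3553, 0.3004]))]
scanner side [(0.87, array([ 0.3976, -0.0294]))]
top [(0.72, array([395.4, 270.6]), array([ 0.4486, -0.341 ]))]
carton top [(0.64, array([ 0.4353, -0.2992]))]
tape_roll top [(0.69, array([0.3759, 0.0755]))]
cutter top [(0.57, array([0.3474, 0.3048]))]
scanner top []
```

```bash
python3 -c "
from workcell import *
print(hand_in())"
```

```text
the job is handed in; nothing more can be done
None
```

The canister was slid along the guide to the end stop, then lifted and set upright on the pad in the carton's empty cell, with the gripper clear; I handed the job in after about 25 s of robot time, and no verdict came back.

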